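# Draw the unlock pattern on the coffee bar's order tablet

### The job

Unlock the order tablet by drawing its pattern with a fingertip, sliding lightly on the glass in one stroke: start at the top left dot, go straight down the left-hand column to the bottom left dot, then straight along the bottom row to the bottom right dot, and take the hand away there. Touch none of the other dots, do not press hard, and leave the cup, the milk jug and the tamper where they stand.

Things in the scene. Friction and masses are not known exactly. Their poses are not given: they have to be found in the camera images.
- stand: Dark steel wedge stand under the tablet, 200 x 200 mm at the counter, fixed. Origin on the counter under the tablet's middle; x points away from the robot when its yaw is 0 (yaw up to 23 degrees either way), z up. It holds the tablet sloping up by 10 degrees away from the robot.
- tablet: 13-inch tablet lying landscape on the stand: dark rubber case 306 wide, 236 deep, 16.5 mm thick, black glass, blue-green lock screen. Status bar and camera at its top (far) edge, white home bar at its bottom edge, next to the robot. Origin: middle of the underside. x up the screen, y to the screen's left, z out of the glass. It rests on soft feet: sinks about 1 mm per 2.5 N (7 mm at most), springs back.
- glass (a point): Middle of the glass, 16.5 mm along the tablet's z from its origin; axes as the tablet's. The screen feels a fingertip from 0.3 N; 15 N is too hard. It loses the stroke if the fingertip comes off near the second, third or fourth dot, or hovers within about 30 mm over them: come down on the first dot and leave from the last square to the glass, and elsewhere stay 50 mm or more above it.
- dot1: First dot of the pattern, top left seen from the robot. All nine dots are white discs 19 mm across, a 3 x 3 grid 70 mm apart about the middle of the glass, feeling a fingertip within 18 mm of their middle. Origin on the glass at the dot's middle, axes as the tablet's; in the tablet's frame at x = +70, y = +70 mm.
- dot2: Second dot: left-hand column, middle row (tablet x = 0, y = +70 mm). Origin on the glass.
- dot3: Third dot, the corner of the pattern: bottom left (x = -70, y = +70 mm). Origin on the glass.
- dot4: Fourth dot: bottom row, middle column (x = -70, y = 0). Origin on the glass.
- dot5: Last dot: bottom right (x = -70, y = -70 mm). Origin on the glass.
- way12: Unmarked spot on the glass half-way from the first to the second dot, which the stroke has to pass over; it feels a fingertip that crosses it within 20 mm to either side of the straight line.
- way23: The same, half-way from the second to the third dot.
- way34: The same, half-way from the third to the fourth dot.
- way45: The same, half-way from the fourth to the last dot.
- dot_top_mid: Dot that is not in the pattern: top row, middle. Not to be touched.
- dot_top_right: Dot not in the pattern: top right.
- dot_centre: Dot not in the pattern: the centre.
- dot_right_mid: Dot not in the pattern: right-hand column, middle.
- cup: White paper cup with two teal bands, loose and light, 80 mm across the rim, 108 mm high, standing to the left of the tablet. Origin at the centre of its underside.
- jug: Steel milk jug with handle and lip, loose, about 84 mm across (120 with handle), 97 mm high, standing beyond the tablet's far edge. Origin at the centre of its underside.
- tamper: Coffee tamper, steel base 58 mm across and black handle, 90 mm high, loose, standing on a black rubber mat to the right of the tablet. Origin at the centre of its underside.
Mind the look-alikes: they are no part of the job. Leave any blue or purple look-alike of the tamper alone.

How it is judged:
By the outcome, as a careful person would: the job done as asked, in the order asked, and still so for the second after the job is handed in, with the robot touching nothing.
It also fails if it takes over 40 s, if anything falls off the work surface, if the arm or the gripper's body presses on something with over 40 N, if the wrist force passes 120 N, or if a joint passes its speed limit or range.

### The arm

A 6-joint arm with a two-finger parallel gripper is mounted at the origin on the work surface. World frame = base frame: x ahead of the robot, y to its left, z up, the work surface at z = 0. Lengths are in mm, angles in rad, forces in N, time in s.
With the tool pointing down it reaches from about 325 to 900 mm from the base axis. Payload 3.5 kg.
Tool frame: the origin (TCP) lies on the centre line of the jaws, within the pads' length; the fingertips stand 14 mm ahead of it and the grasp point (between the pads) lies 5 mm behind it; z points along the fingers, y is the direction in which the jaws open and shut (so a half turn about z gives the same grasp; the last joint's range is limited). The gripper opens to 85 mm and grips with 20 to 120 N. Pads are 22 mm wide; open, the fingers measure 114 mm over their backs; the gripper's body (76 mm by 85 mm) begins 54 mm behind the grasp point. The pads swing forward as they close: fully open they stand 13 mm farther back than shut.
Start: joints at [1.223, 0.276, -0.026, 1.268, 0, 1.467], TCP at [151.483, 606.362, 210.913] pointing down, gripper open.
Joint ranges: [-3.12, 3.12], [-0.85, 1.88], [-1.08, 1.24], [-1.95, 2.15], [-1.57, 1.53], [-3.14, 3.14]. Speed limits (rad/s): [2.57, 2.57, 3.14, 3.14, 3.14, 3.14].

### API

Orientations are given as a rotation vector (axis times angle).
In Python, from workcell import bot, ungrasp, grab, kinematics, sensors, grab_frame, camera_params, order, look_for, regions_of, pinpoint gives the robot as it stands. The module is installed in compiled form; this text tells all that it offers. Calls block until the motion is done:
- bot.goto(position, orientation): joint-space move of the TCP to a pose.
- bot.line_to(position, ori=None, velocity=150): straight line of the TCP; ori=None keeps the orientation; velocity is the mean speed in mm/s.
- bot.goto_joints(angles): joint-space move.
- ungrasp() and grab(force=None): open the fingers fully, or close them until they stop; force is the grip in N (None keeps the last).
- bot.sleep(seconds).
- kinematics.inverse_kinematics(position, orientation): joint angles nearest the present ones, or None.
- sensors.sense(): the state.
- grab_frame(name): name is "side" or "top" or "wrist"; returns (picture, depth): 400x640x3 uint8, blue, green, red; 400x640 float32, mm along the optical axis (not along the pixel's ray), 0 where there is no reading.
- camera_params(name): a dict with "camera_matrix" (3x3 intrinsics, pixels), "eye" and "attitude" of the camera in the world. Camera axes: x right, y down, z forward; pixel columns grow to the right and rows downward; lengths in mm; the calibration is good to about 2 mm. A picture is of the moment at which its call begins: read the wrist's pose just before it. camera_params takes no time and is no camera call; for the wrist camera it gives the pose at the moment of the call.
A pose or a line that the arm cannot do raises bot.Unreachable and nothing moves.
- order.close_job(): hands the job in, once; it reports no verdict.
Trained networks look in the newest picture that a camera, given by its name, has taken for a name from the list of things; names that differ only in an ending like _2 or _b are one class to them, and where a whole thing is asked for, a point or a joint stands for the part that bears it (a point fixed in the world has none). Each returns a list of dicts, best first, with "p" (0 to 1); they miss things now and then, are a little off and sometimes report something else, mostly with a low value. They report only what shows in the picture. A call takes as long as a camera call. They do not tell look-alikes from the thing itself.
- look_for(label, camera): "at" ([x, y, z] in mm, in the coordinates of the camera as it stood for that picture, good to about 4 mm: the middle of the surface that is visible of it).
- regions_of(label, camera): "region" (400x640 bool, what is visible of it).
- pinpoint(label, camera): "at" ([x, y, z] in mm, in the coordinates of the camera as it stood for that picture, good to about 4 mm: a listed point, or the origin of a listed thing).
The state is a dict: "t": time; "q": joint angles; "joint_vel": joint speeds; "joint_efforts": joint torques, N m; "eef_pos": TCP position; "ee_rot": TCP orientation; "wrist_force": force on the tool from outside, world axes, zero at the start; "torque": the same for the moment, N m; "width": finger opening in mm.
Only numpy, scipy, OpenCV 4.12 (cv2) and the standard library are available. Lean on these libraries where they do the work, as an engineer would, in place of code of your own. Each camera call takes 0.05 s, during which the arm holds its last target. There are 200 camera calls.

## Working session

There is one attempt and no reset: what is moved stays moved. The work goes in short steps, each a Python script; the robot and the scene stay as the last script left them, time stands still between calls to the robot, and variables do not carry over. Pictures are saved under pics/ and viewed, about 8 in all and at most 12, crops included, and the job is handed in when it is done.

```bash
mkdir -p pics; python3 - <<'E'
from workcell import *
import cv2, numpy as np
print(sensors.sense())
for c in("top","side"):
    im,d=grab_frame(c); cv2.imwrite(f"pics/{c}1.png",im)
    p=camera_params(c); print(c,p)
    R=np.array(p["attitude"]); 
    for l in ["dot1","dot3","dot5","glass","dot_top_right","cup","jug","tamper"]:
        r=pinpoint(l,c)
        for x in r[:2]:
            print(l,round(x["p"],2),x["at"], (R@np.array(x["at"])+p["eye"]).round(1) if R.shape==(3,3) else None)
E
```

```text
{'t': 0.0, 'q': array([ 1.22258442e+00,  2.77161038e-01, -2.78877482e-02,  1.26801835e+00,
        3.91067101e-06,  1.46740835e+00]), 'joint_vel': array([-0.00254961, -0.00092269, -0.00113822, -0.00047247, -0.00135621,
       -0.00014102]), 'joint_efforts': array([-8.95842368e-04, -4.45511234e+01,  2.95199794e+01,  1.64330145e-02,
       -7.29769090e-05,  2.28736390e-06]), 'eef_pos': array([151.20625798, 605.57470579, 209.73912608]), 'ee_rot': array([-0.38354605, -3.11757385,  0.0034745 ]), 'wrist_force': array([ 0.67342282, -0.26614218,  0.58576371]), 'torque': array([-0.03522935,  0.03618115,  0.02321161]), 'width': 85.64201928178886}
top {'camera_matrix': array([[424.59449751,   0.        , 325.57498602],
       [  0.        , 424.59449751, 203.12325717],
       [  0.        ,   0.        ,   1.        ]]), 'eye': array([ 495.28808724,    3.59163683, 1100.42107208]), 'attitude': array([-2.15264476,  2.18576457, -0.12020563])}
dot1 0.66 [-119.6, 104.5, 1052.5] None
dot1 0.65 [-135.2, -49.9, 1049.5] None
dot3 0.66 [-119.6, 104.5, 1052.5] None
dot3 0.65 [-135.2, -49.9, 1049.5] None
d
[... 400 characters left out ...]
.        , 319.67906249],
       [  0.        , 370.20915285, 197.42056652],
       [  0.        ,   0.        ,   1.        ]]), 'eye': array([144.84596073, 437.73257816, 749.69446049]), 'attitude': array([-1.03973837,  2.48762362, -0.98816366])}
dot1 0.64 [-135.0, 98.2, 864.5] None
dot1 0.64 [17.7, 114.0, 863.4] None
dot3 0.64 [-135.0, 98.2, 864.5] None
dot3 0.64 [17.7, 114.0, 863.4] None
dot5 0.64 [-135.0, 98.2, 864.5] None
dot5 0.64 [17.7, 114.0, 863.4] None
glass 0.86 [-66.5, 78.0, 881.3] None
dot_top_right 0.55 [-29.5, 1.0, 934.9] None
cup 0.76 [-291.9, 167.6, 860.0] None
jug 0.8 [-232.7, -14.1, 1036.3] None
tamper 0.97 [253.1, -53.3, 1079.8] None
tamper 0.96 [78.7, -55.0, 1075.5] None
```

View pics/top1.png

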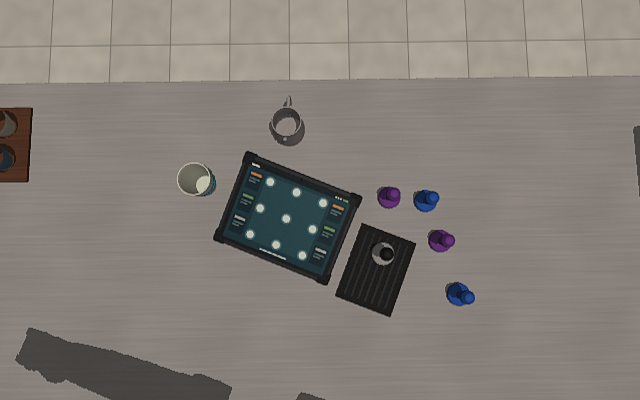

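View pics/side1.png

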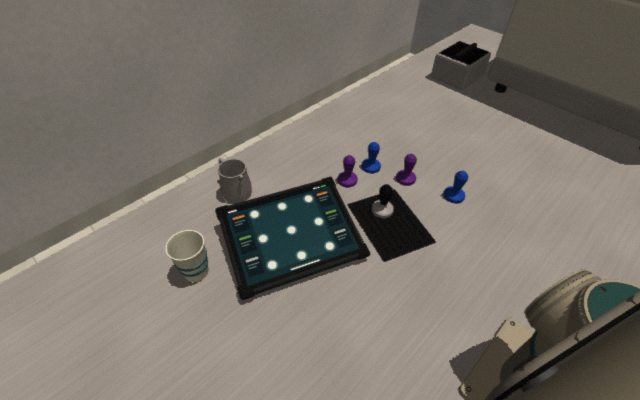

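The top view shows the tablet yawed: dot1 at about (270,182), dot3 at (250,234), dot5 at (302,255) and the home bar at (272,254). The cup is at (195,180), the jug at (287,125) and the tamper at (384,254). The side view agrees. Next I'll fit the 3×3 grid from the white disc centroids.

```bash
cat > h.py <<'E'
from workcell import *
import cv2, numpy as np
from scipy.spatial.transform import Rotation as Ro
from scipy.optimize import least_squares
G=np.array([[x,y,0] for x in(70,0,-70) for y in(70,0,-70)],float)  # dot1 first, row by row
def blobs(im,guess,rad=9):
    """white disc centroids near guessed pixels"""
    g=(im.min(2)>150).astype(np.uint8)
    n,l,s,c=cv2.connectedComponentsWithStats(g)
    c=c[1:][s[1:,4]>12]; out=[]
    for p in guess:
        d=np.linalg.norm(c-p,axis=1); out.append(c[d.argmin()] if d.min()<rad else [np.nan]*2)
    return np.array(out)
def proj(P,p):
    R=Ro.from_rotvec(p["attitude"]); c=R.inv().apply(P-p["eye"]); K=p["camera_matrix"]
    return c[:,:2]/c[:,2:]*K[0,0]+K[:2,2]
def rot(yaw): return Ro.from_euler('z',yaw)*Ro.from_euler('y',-np.radians(10))
def pts(v): return rot(v[3]).apply(G)+v[:3]
def fit(obs,v0):
    """obs: list of (params, 9x2 px)"""
    def f(v):
        r=np.concatenate([(proj(pts(v),p)-u).ravel() for p,u in obs]); return r[~np.isnan(r)]
    s=least_squares(f,v0,loss='soft_l1'); return s.x,np.sqrt(np.mean(f(s.x)**2))
E
python3 - <<'E'
from h import *
gt=np.array([[270,182],[296,192],[322,203],[260,208],[286,218],[312,229],[250,234],[276,244],[302,255]])
gs=np.array([[255,214],[282,206],[308,199],[263,239],[291,230],[319,222],[272,265],[302,255],[329,246]])
O=[]
for c,g in(("top",gt),("side",gs)):
    im=cv2.imread(f"pics/{c}1.png"); u=blobs(im,g); p=camera_params(c); O.append((p,u)); print(c,u.round(1).tolist())
v0=[400,100,60,-.3]
for o in([O[0]],[O[1]],O): print([x.round(3) if hasattr(x,'round') else x for x in fit(o,v0)])
v,_=fit(O,v0)
for (p,u),c in zip(O,("top","side")):
    _,d=grab_frame(c); K=p["camera_matrix"]; W=[]
    for a in u:
        z=d[int(round(a[1])),int(round(a[0]))]; W.append(Ro.from_rotvec(p["attitude"]).apply(np.append((a-K[:2,2])/K[0,0]*z,z))+p["eye"])
    print(c,(np.array(W)-pts(v)).round(1).tolist())
    for l in("cup","jug","tamper"): print(l,[(round(x["p"],2),(Ro.from_rotvec(p["attitude"]).apply(x["at"])+p["eye"]).round()) for x in pinpoint(l,c)])
E
```

```text
top [[269.9, 181.5], [296.0, 192.0], [322.6, 202.7], [259.7, 207.9], [285.9, 218.2], [312.1, 228.9], [249.7, 233.9], [275.7, 244.3], [301.8, 254.9]]
side [[254.1, 213.8], [281.6, 205.9], [308.1, 198.4], [262.6, 238.1], [291.0, 229.3], [318.3, 220.9], [271.7, 264.5], [301.1, 254.9], [329.3, 245.6]]
[array([ 5.70312e+02,  9.64080e+01,  5.23420e+01, -3.97000e-01]), np.float64(0.066)]
[array([572.205,  94.257,  52.875,   5.886]), np.float64(0.063)]
[array([ 5.70078e+02,  9.59870e+01,  5.62930e+01, -3.97000e-01]), np.float64(0.122)]
top [[0.3, 0.3, -4.3], [0.2, 0.7, -3.3], [-0.5, 0.2, 1.0], [0.2, 0.9, -5.9], [0.5, 0.3, -3.6], [0.2, 0.3, -1.7], [0.0, 0.4, -3.6], [0.4, 0.4, -3.7], [0.3, 0.4, -3.7]]
cup [(0.88, array([665., 310.,   6.]))]
jug [(0.79, array([810.,  96.,  -3.]))]
tamper [(0.82, array([ 380., -337.,   -3.])), (0.8, array([ 512., -297.,    1.])), (0.78, array([ 614., -260.,   -4.])), (0.61, array([ 480., -149.,    5.])), (0.57, array([ 627., -170.,    2.]))]
side [[2.4, -1.8, -3.9], [1.7, -1.3, -2.9], [1.0, -0.8, -2.3], [3.6, -2.6, -5.4], [2.5, -2.1, -3.7], [3.1, -2.8, -4.6], [2.9, -2.1, -4.6], [4.2, -3.4, -7.7], [1.9, -1.5, -3.1]]
cup [(0.71, array([510., 120.,  41.])), (0.7, array([672., 306.,   3.]))]
jug [(0.6, array([807.,  90.,  -3.]))]
tamper [(0.9, array([ 614., -263.,    3.])), (0.88, array([ 626., -170.,    0.])), (0.81, array([ 508., -295.,   -2.])), (0.72, array([ 381., -337.,    0.])), (0.59, array([ 481., -149.,    2.])), (0.22, array([535., 188.,  39.]))]
```

The grid fit agrees between the cameras to a few mm: yaw −0.397 rad, glass middle at about (570, 96, 54). I'll shut the gripper, check IK for the possible hand orientations, go above dot1 and take a close look.

```bash
cat >> h.py <<'E'
def tool(yaw,k):  # tool z into the glass, turned k quarter turns
    return (rot(yaw)*Ro.from_euler('x',np.pi)*Ro.from_euler('z',k*np.pi/2)).as_rotvec()
def tcp(v,x,y,h):  # TCP for a fingertip h above the glass at tablet (x,y)
    return rot(v[3]).apply([x,y,h+14])+v[:3]
E
python3 - <<'E'
from h import *
import time
v=np.array([570.1,96,54.5,-.397]); q0=sensors.sense()["q"]; best=None
lo=np.array([-3.12,-.85,-1.08,-1.95,-1.57,-3.14]);hi=np.array([3.12,1.88,1.24,2.15,1.53,3.14])
for k in range(4):
    Q=[kinematics.inverse_kinematics(tcp(v,x,y,h),tool(v[3],k)) for x,y in((70,70),(0,70),(-70,70),(-70,0),(-70,-70)) for h in(-4,100)]
    if any(q is None for q in Q): print(k,"no"); continue
    Q=np.array(Q); m=min((Q-lo).min(),(hi-Q).min()); d=abs(Q[1]-q0).max(); print(k,m.round(2),d.round(2),Q[[1,0,4,8]].round(2).tolist())
    if m>.1 and (best is None or d<best[0]): best=(d,k)
k=best[1]; print("k",k)
grab(20)
bot.goto(tcp(v,70,70,120),tool(v[3],k))
bot.sleep(.3)
p=camera_params("wrist"); im,d=grab_frame("wrist"); cv2.imwrite("pics/w1.png",im)
s=sensors.sense(); print(s["t"],s["eef_pos"],tcp(v,70,70,120),s["wrist_force"],s["width"])
print(proj(pts(v),p).round().tolist())
u=blobs(im,proj(pts(v),p),40); print(u.round().tolist()); print(fit([(p,u)],v))
E
```

```text
0 0.42 4.06 [[0.16, 0.25, -0.14, 1.03, -0.09, -2.59], [0.15, 0.36, -0.22, 0.84, -0.09, -2.6], [0.29, 0.23, -0.47, 0.74, -0.11, -2.47], [0.04, 0.07, -0.66, 0.68, -0.07, -2.71]]
1 0.42 2.49 [[0.16, 0.25, -0.14, 1.03, -0.09, -1.02], [0.15, 0.36, -0.22, 0.84, -0.09, -1.03], [0.29, 0.23, -0.47, 0.74, -0.11, -0.9], [0.04, 0.07, -0.66, 0.68, -0.07, -1.14]]
2 0.42 1.06 [[0.16, 0.25, -0.14, 1.03, -0.09, 0.55], [0.15, 0.36, -0.22, 0.84, -0.09, 0.54], [0.29, 0.23, -0.47, 0.74, -0.11, 0.68], [0.04, 0.07, -0.66, 0.68, -0.07, 0.43]]
3 0.42 1.06 [[0.16, 0.25, -0.14, 1.03, -0.09, 2.12], [0.15, 0.36, -0.22, 0.84, -0.09, 2.11], [0.29, 0.23, -0.47, 0.74, -0.11, 2.25], [0.04, 0.07, -0.66, 0.68, -0.07, 2.0]]
k 2
4.7917 [639.22670414 143.20276291 198.63173466] [639.28162601 142.89819026 198.61961134] [ 0.47249904 -0.41709051 -0.40407795] 0.04024404743719567
[[317.0, 183.0], [242.0, 183.0], [167.0, 183.0], [317.0, 105.0], [236.0, 105.0], [156.0, 105.0], [317.0, 15.0], [230.0, 15.0], [143.0, 15.0]]
[[316.0, 184.0], [242.0, 184.0], [168.0, 184.0], [316.0, 107.0], [237.0, 107.0], [157.0, 107.0], [316.0, 18.0], [231.0, 18.0], [145.0, 18.0]]
(array([ 5.71745222e+02,  9.50611289e+01,  5.22585539e+01, -3.98157252e-01]), np.float64(0.05484918208685116))
```

The wrist view agrees to about 2 mm. Now a guarded descent onto dot1, then the force-corrected stroke, and a square lift-off.

```bash
python3 - <<'E'
from h import *
v=np.array([571.2,95.4,53,-.398]); ori=tool(v[3],2); n=rot(v[3]).apply([0,0,1])
base=np.mean([sensors.sense()["wrist_force"] for _ in range(3)],0)
F=lambda:(sensors.sense()["wrist_force"]-base)@n
bot.line_to(tcp(v,70,70,60),ori); bot.line_to(tcp(v,70,70,10),ori,80); bot.sleep(.2)
base=sensors.sense()["wrist_force"]
h=10
while h>-12:
    h-=1.; bot.line_to(tcp(v,70,70,h),None,20); bot.sleep(.05); f=F()
    if f>3: break
print("contact",h,f,sensors.sense()["t"])
if f<=3: bot.line_to(tcp(v,70,70,100),None); raise SystemExit("no contact")
L=[]; path=[(x,70) for x in range(60,-71,-10)]+[(-70,y) for y in range(60,-71,-10)]
for x,y in path:
    h+=np.clip((f-4.5)*.25,-.8,.8)
    bot.line_to(tcp(v,x,y,h),None,50); f=F(); L.append((x,y,round(h,1),round(f,1)))
    if not .8<f<11: bot.sleep(.05); f=F(); print("warn",x,y,f)
bot.sleep(.1); print("end",F()); 
bot.line_to(tcp(v,-70,-70,110),None,100)
print(L); s=sensors.sense(); print(s["t"],F(),rot(v[3]).inv().apply(s["eef_pos"]-v[:3]))
for c in("top","side"):
    im,_=grab_frame(c); cv2.imwrite(f"pics/{c}2.png",im)
cv2.imwrite("pics/both2.png",cv2.resize(np.vstack([cv2.imread("pics/top2.png")[80:330,150:500],cv2.imread("pics/side2.png")[110:310,150:500]]),None,fx=1.3,fy=1.3))
E
```

```text
contact -12.0 -0.409196379163881 12.925no contact
```

No contact was felt where I expected it. I'll go down again to h = −8 and log the actual TCP and force, with a side picture.

```bash
python3 - <<'E'
from h import *
v=np.array([571.2,95.4,53,-.398]); R=rot(v[3]); n=R.apply([0,0,1])
def st(m):
    s=sensors.sense(); print(m,round(s["t"],2),R.inv().apply(s["eef_pos"]-v[:3]).round(1),R.inv().apply(s["wrist_force"]).round(2),s["width"].round(2),(Ro.from_rotvec(s["ee_rot"])*Ro.from_rotvec(tool(v[3],2)).inv()).magnitude().round(3))
st("up"); bot.line_to(tcp(v,70,70,5),None,200); st("5")
bot.line_to(tcp(v,70,70,-8),None,40); bot.sleep(.1); st("-8")
im,_=grab_frame("side"); w,_=grab_frame("wrist")
bot.line_to(tcp(v,70,70,60),None,200); st("up")
a=cv2.resize(im[130:290,170:380],None,fx=3.6,fy=3.6,interpolation=cv2.INTER_CUBIC)
cv2.imwrite("pics/s3.png",a); cv2.imwrite("pics/w3.png",w)
E
```

```text
Traceback (most recent call last):
AttributeError: 'float' object has no attribute 'round'
```

```bash
python3 - <<'E'
from h import *
v=np.array([571.2,95.4,53,-.398]); R=rot(v[3]); n=R.apply([0,0,1])
def st(m):
    s=sensors.sense(); print(m,s["t"],R.inv().apply(s["eef_pos"]-v[:3]).round(1),R.inv().apply(s["wrist_force"]).round(2),s["width"],(Ro.from_rotvec(s["ee_rot"])*Ro.from_rotvec(tool(v[3],2)).inv()).magnitude())
st("up"); bot.line_to(tcp(v,70,70,5),None,200); st("5")
bot.line_to(tcp(v,70,70,-8),None,40); bot.sleep(.1); st("-8")
im,_=grab_frame("side"); w,_=grab_frame("wrist")
bot.line_to(tcp(v,70,70,60),None,200); st("up")
a=cv2.resize(im[130:290,170:380],None,fx=3.6,fy=3.6,interpolation=cv2.INTER_CUBIC)
cv2.imwrite("pics/s3.png",a); cv2.imwrite("pics/w3.png",w)
E
```

```text
up 13.825 [ 69.2  69.6 113. ] [-0.28  0.54 -0.75] 0.07649894257612874 0.00180088778550642
5 14.45 [69.9 69.9 18.6] [-0.24  1.18  0.72] -0.08834743075881538 0.0008983625408667997
-8 15.025 [70.2 70.1  6.2] [-1.09  0.5  -0.58] -0.25757116465130303 0.0004003359948212099
up 15.6167 [70.5 70.3 74.8] [ 0.07 -0.18 -0.65] -0.21248938901228823 0.0017267027317767116
```

View pics/s3.png

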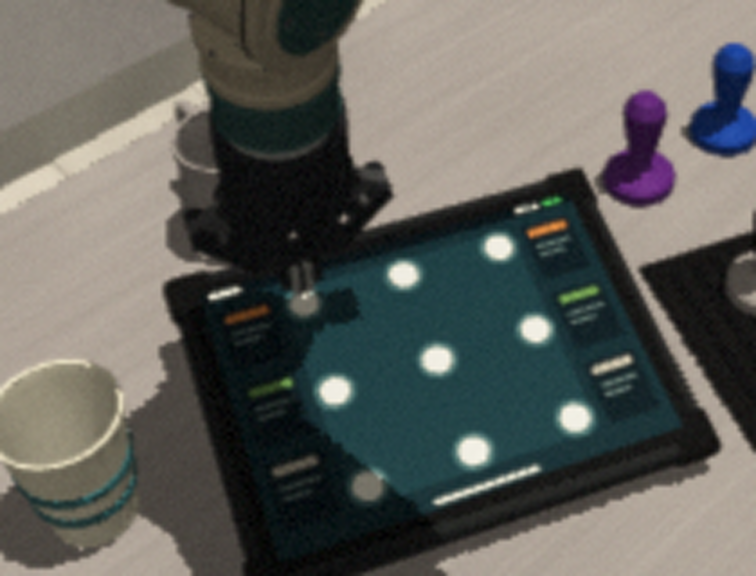

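View pics/w3.png

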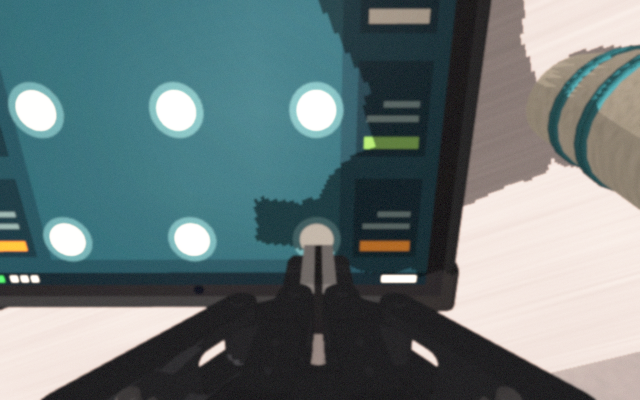

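The hand is correctly over dot1 with nothing touched, but a small gap remains: the tip seems to stand several mm higher than nominal. I'll continue the guarded descent deeper, using position lag as a second contact check.

```bash
cat > draw.py <<'E'
from h import *
v=np.array([571.2,95.4,53,-.398]); R=rot(v[3]); n=R.apply([0,0,1])
rd=lambda k=4: np.mean([sensors.sense()["wrist_force"] for _ in range(k)],0)@n
lag=lambda h: R.inv().apply(sensors.sense()["eef_pos"]-v[:3])[2]-14-h
bot.line_to(tcp(v,70,70,-8),None,130); bot.sleep(.15)
base=rd(8); l0=lag(-8); h=-8.; D=[]
while h>-30:
    h-=1; bot.line_to(tcp(v,70,70,h),None,25); f=rd()-base; D.append((h,round(f,1),round(lag(h)-l0,1)))
    if f>2.5 or D[-1][2]>3: break
print(D,sensors.sense()["t"])
if f<=2.5: bot.line_to(tcp(v,70,70,100),None); raise SystemExit("no contact")
L=[]; path=[(x,70) for x in range(56,-71,-14)]+[(-70,y) for y in range(56,-71,-14)]
for x,y in path:
    h+=np.clip((f-5)*.25,-.8,.8)
    bot.line_to(tcp(v,x,y,h),None,60); f=rd()-base; L.append((x,y,round(h,1),round(f,1)))
bot.sleep(.1); print("end",rd()-base)
bot.line_to(tcp(v,-70,-70,110),None,120)
print(L); s=sensors.sense(); print(s["t"],rd()-base,R.inv().apply(s["eef_pos"]-v[:3]))
t,_=grab_frame("top"); sd,_=grab_frame("side")
cv2.imwrite("pics/both2.png",cv2.resize(np.vstack([t[80:330,150:500],sd[110:310,150:500]]),None,fx=1.3,fy=1.3))
E
python3 draw.py
```

```text
[(-9.0, np.float64(0.4), np.float64(-0.7)), (-10.0, np.float64(-0.7), np.float64(-1.3)), (-11.0, np.float64(-0.8), np.float64(-1.4)), (-12.0, np.float64(0.1), np.float64(-1.4)), (-13.0, np.float64(0.3), np.float64(-1.3)), (-14.0, np.float64(0.7), np.float64(-1.4)), (-15.0, np.float64(-0.0), np.float64(-1.4)), (-16.0, np.float64(0.9), np.float64(-1.4)), (-17.0, np.float64(0.6), np.float64(-1.4)), (-18.0, np.float64(-0.4), np.float64(-1.4)), (-19.0, np.float64(0.4), np.float64(-1.4)), (-20.0, np.float64(-0.3), np.float64(-1.4)), (-21.0, np.float64(0.6), np.float64(-1.3)), (-22.0, np.float64(-0.1), np.float64(-1.3)), (-23.0, np.float64(0.1), np.float64(-1.3)), (-24.0, np.float64(-0.4), np.float64(-1.3)), (-25.0, np.float64(-0.5), np.float64(-1.4)), (-26.0, np.float64(0.4), np.float64(-1.3)), (-27.0, np.float64(-0.6), np.float64(-1.3)), (-28.0, np.float64(0.5), np.float64(-1.3)), (-29.0, np.float64(-0.8), np.float64(-1.3)), (-30.0, np.float64(-0.9), np.float64(-1.3))] 21.9417no contact
```

Still no contact, which contradicts the nominal geometry. Before moving again I'll work out, using no robot time, where tool points should appear in the pictures already taken.

```bash
python3 - <<'E'
from h import *
v=np.array([571.2,95.4,53,-.398]); R=rot(v[3])
s=sensors.sense(); p=camera_params("wrist"); T=Ro.from_rotvec(s["ee_rot"])
print(s["t"],R.inv().apply(s["eef_pos"]-v[:3]).round(1),s["q"].round(3),s["width"])
D=np.arange(-30,31,5)[:,None]*np.array([[0,0,1.]])
print("cam in tool",T.inv().apply(p["eye"]-s["eef_pos"]).round(1))
for d,u in zip(D[:,2],proj(s["eef_pos"]+T.apply(D),p)): print(d,u.round())
ps=camera_params("side"); e=R.apply([70.2,70.1,6.2])+v[:3]
for d,u in zip(D[:,2],proj(e+T.apply(D),ps)): print("side h=-8",d,u.round(1), "crop",((u-[170,130])*3.6).round())
# where glass dots should be seen in w3 at h=-8
pp=dict(p); pp["eye"]=p["eye"]-s["eef_pos"]+e
w=cv2.imread("pics/w3.png"); print(proj(pts(v),pp).round().tolist())
u=blobs(w,proj(pts(v),pp),60); print(u.round().tolist()); u[0]=np.nan; print(fit([(pp,u)],v))
E
```

```text
22.9583 [ 69.1  69.5 112.9] [ 0.161  0.257 -0.139  1.029 -0.092  0.552] 0.20587363227585995
cam in tool [  74.6    0.8 -162.4]
-30.0 [316. 271.]
-25.0 [316. 266.]
-20.0 [316. 261.]
-15.0 [316. 256.]
-10.0 [316. 252.]
-5.0 [316. 248.]
0.0 [316. 244.]
5.0 [317. 240.]
10.0 [317. 236.]
15.0 [317. 233.]
20.0 [317. 230.]
25.0 [317. 226.]
30.0 [317. 224.]
side h=-8 -30.0 [252.8 206.1] crop [298. 274.]
side h=-8 -25.0 [253.  207.3] crop [299. 278.]
side h=-8 -20.0 [253.1 208.4] crop [299. 282.]
side h=-8 -15.0 [253.3 209.5] crop [300. 286.]
side h=-8 -10.0 [253.4 210.6] crop [300. 290.]
side h=-8 -5.0 [253.6 211.7] crop [301. 294.]
side h=-8 0.0 [253.7 212.8] crop [301. 298.]
side h=-8 5.0 [253.9 213.9] crop [302. 302.]
side h=-8 10.0 [254.  214.9] crop [302. 306.]
side h=-8 15.0 [254.2 216. ] crop [303. 310.]
side h=-8 20.0 [254.3 217. ] crop [303. 313.]
side h=-8 25.0 [254.4 218.1] crop [304. 317.]
side h=-8 30.0 [254.6 219.1] crop [304. 321.]
[[316.0, 239.0], [191.0, 239.0], [66.0, 239.0], [316.0, 109.0], [175.0, 109.0], [35.0, 109.0], [316.0, -58.0], [155.0, -58.0], [-6.0, -58.0]]
[[316.0, 235.0], [192.0, 239.0], [67.0, 239.0], [316.0, 110.0], [176.0, 110.0], [35.0, 110.0], [nan, nan], [nan, nan], [nan, nan]]
(array([ 5.71672812e+02,  9.50369359e+01,  5.25745683e+01, -3.97104805e-01]), np.float64(0.10082965898807561))
```

The pictures put the visible tip about 10–20 mm behind the TCP, against 14 mm ahead nominally. That leaves 25 mm or so of gap, and it fits both the shadow and the missing contact. The lateral position is right. I'll continue the guarded descent from h = −26 with faster strides, since the clock reads 23 s.

```bash
python3 - <<'E'
s=open("draw.py").read()
s=s.replace('bot.line_to(tcp(v,70,70,-8),None,130); bot.sleep(.15)\nbase=rd(8); l0=lag(-8); h=-8.','bot.line_to(tcp(v,70,70,-25),None,200); bot.sleep(.1)\nB=[]\nfor _ in range(5): B.append(rd(1)); bot.sleep(.03)\nbase=np.mean(B); h=-25.; l0=lag(h)')
s=s.replace("h>-30","h>-52").replace("h-=1;","h-=1.2;").replace("None,25)","None,40)").replace("f>2.5","f>3").replace("f<=2.5","f<=3")
s=s.replace("[(x,70) for x in range(56,-71,-14)]+[(-70,y) for y in range(56,-71,-14)]","[(x,70) for x in np.arange(52.5,-71,-17.5)]+[(-70,y) for y in np.arange(52.5,-71,-17.5)]")
s=s.replace("(f-5)*.25","(f-6)*.22").replace("None,60)","None,75)").replace("bot.sleep(.1); print(\"end\"","print(\"end\"").replace("None,120)","None,150)")
open("draw.py","w").write(s)
E
python3 draw.py
```

```text
[(-26.2, np.float64(1.2), np.float64(-1.4)), (-27.4, np.float64(0.2), np.float64(-1.8)), (-28.599999999999998, np.float64(0.1), np.float64(-1.8)), (-29.799999999999997, np.float64(-0.5), np.float64(-1.7)), (-30.999999999999996, np.float64(0.5), np.float64(-1.7)), (-32.199999999999996, np.float64(-0.0), np.float64(-1.7)), (-33.4, np.float64(-0.0), np.float64(-1.7)), (-34.6, np.float64(-0.1), np.float64(-1.6)), (-35.800000000000004, np.float64(2.0), np.float64(-1.3)), (-37.00000000000001, np.float64(4.9), np.float64(-1.2))] 26.5
end 5.7954536881697
[(np.float64(52.5), 70, np.float64(-37.2), np.float64(5.1)), (np.float64(35.0), 70, np.float64(-37.4), np.float64(4.8)), (np.float64(17.5), 70, np.float64(-37.7), np.float64(6.3)), (np.float64(0.0), 70, np.float64(-37.6), np.float64(6.2)), (np.float64(-17.5), 70, np.float64(-37.6), np.float64(6.4)), (np.float64(-35.0), 70, np.float64(-37.5), np.float64(6.3)), (np.float64(-52.5), 70, np.float64(-37.4), np.float64(5.9)), (np.float64(-70.0), 70, np.float64(-37.5), np.float64(7.2)), (-70, np.float64(52.5), np.float64(-37.2), np.float64(5.7)), (-70, np.float64(35.0), np.float64(-37.3), np.float64(6.9)), (-70, np.float64(17.5), np.float64(-37.1), np.float64(5.7)), (-70, np.float64(0.0), np.float64(-37.1), np.float64(6.5)), (-70, np.float64(-17.5), np.float64(-37.0), np.float64(5.0)), (-70, np.float64(-35.0), np.float64(-37.2), np.float64(7.5)), (-70, np.float64(-52.5), np.float64(-36.9), np.float64(5.0)), (-70, np.float64(-70.0), np.float64(-37.1), np.float64(5.8))]
33.7667 -0.5102758110188845 [-71.2109607  -70.56171095 122.82061596]
```

View pics/both2.png

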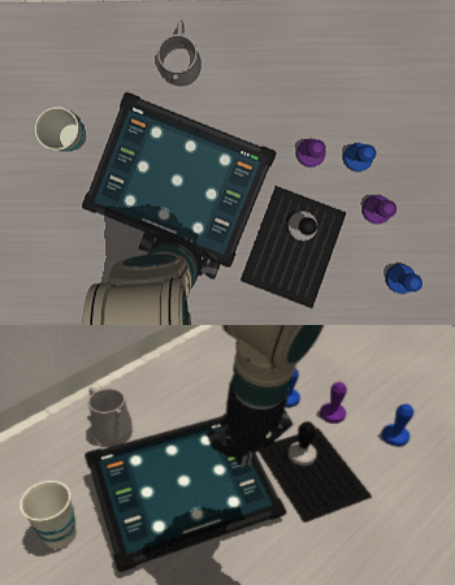

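The stroke ran at a steady 5–7.5 N and ended with a square lift. The picture shows the cup, jug and tamper standing where they were and the hand clear of everything. Handing in.

```bash
python3 -c "
from workcell import *
order.close_job(); print(sensors.sense()['t'])"
```

```text
the job is handed in; nothing more can be done
the job is handed in; nothing more can be done
```

I drew the pattern in one stroke and handed the job in at about 34 s. No verdict is reported, and the tablet's screen gave no sign I could read of whether it unlocked.

- **Stroke:** I came down square on dot1 with the gripper shut. I slid down the left column to dot3 and along the bottom row to dot5, then lifted off square to the glass, well clear.
- **Force:** The wrist force across the glass read 4.8 to 7.5 N at every check along the stroke, against limits of 0.3 and 15 N.
- **Scene:** The last top and side pictures show the cup, jug and tamper standing where they were and nothing touching. I judged this by eye and did not measure it.

**What disagreed:**
- **Fingertip reach:** The shut fingertips met the glass about 35 mm further down than the stated tool geometry and my camera fit of the glass predict. Because of that, the first three descents over dot1 ended without contact, and I lifted off square each time before the one that worked. I never found the cause; the guarded descent made up for it.
- **Dot positions:** The top, side and wrist cameras agreed on where the dots are to within about 2 mm sideways and 4 mm in height.

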